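# Load the stone-cleaning cabinet over its bolted lower door

### The job

Swing the clear upper half of the cabinet's split door wide open, leaving the lower half bolted; take out the grey cleaned stone and stand it upright in the middle of the blue mat, then stand every sandstone piece from the rusty tray upright on the grid inside the cabinet. When all are in, shut the upper half fully, and then turn the black selector to the green mark so that it rests in that notch. Do not disturb the other things on the bench.

Things in the scene. Friction and masses are not known exactly. Their poses are not given: they have to be found in the camera images.
- cabinet: Lime-green dust-cleaning cabinet, fixed, 250 mm wide (its y), 190 mm deep (its x), front facing its -x. Origin: centre of its underside; z up. Back and side walls 8 mm thick, top 163 mm above the bench. The front is a split door; its upper half carries the whole roof with it, so once it is swung open the room inside is reached from above
- grid (a point): Middle of the steel grid inside the cabinet: flat, its top (this point) 95 mm above the bench, over the cabinet's origin, with the cabinet's axes. The room over it spans x -95 to +87 mm and y -117 to +117 mm; the lower half of the door makes a lip 15 mm above the grid along the front
- hood (a joint): Upper half of the split door, an L of clear plastic with yellow edging: front panel 112 to 165 mm above the bench, and the roof, 250 x 202 x 6 mm. Hinged upright at the cabinet's +y front corner; rad, 0 shut, grows as its free end swings out to -x (clockwise from above), stop at 1.9; from 1.45 the roof is clear of the room inside. Stiff (0.15 N m), stays where left, no latch. May start ajar by up to 0.1
- hood_post (a point): Middle of the upper half's grip: an upright black round post, 20 mm in diameter, 45 mm tall, standing on the roof near its front edge (171 to 216 mm above the bench). This point, 199 mm above the bench, is on its axis, 136 mm from the hinge axis, and moves with the upper half; the post can turn in a grip. Shut, it lies at cabinet x -81, y -10 mm
- hood_hinge (a point): Point on the upright hinge axis of the upper half, at roof height (171 mm above the bench); cabinet x -101, y +125 mm
- lower (a joint): Lower half of the split door, grey, hinged on the same side, rad, 0 shut; held by its bolt, leave it shut
- bolt (a joint): Steel bolt with a red thumb piece across the lower half's free edge, 55 mm above the bench: m, 0 shot (bolted), 0.06 drawn; leave it shot
- stone1: Sandstone moulding sample to be cleaned, about 0.15 kg: a plinth 50 (its x) x 44 (its y) x 18 mm high with a rib 30 (x) x 44 (y) x 24 mm on top, 42 mm high in all; grip the rib across x. Origin: centre of its underside, z up when upright. Starts upright in the tray with any heading; two or three of the four samples are present
- stone2: Sandstone moulding sample to be cleaned, about 0.15 kg: a plinth 50 (its x) x 44 (its y) x 18 mm high with a rib 30 (x) x 44 (y) x 24 mm on top, 42 mm high in all; grip the rib across x. Origin: centre of its underside, z up when upright. Starts upright in the tray with any heading; two or three of the four samples are present
- stone3: Sandstone moulding sample to be cleaned, about 0.15 kg: a plinth 50 (its x) x 44 (its y) x 18 mm high with a rib 30 (x) x 44 (y) x 24 mm on top, 42 mm high in all; grip the rib across x. Origin: centre of its underside, z up when upright. Starts upright in the tray with any heading; two or three of the four samples are present
- stone4: Sandstone moulding sample to be cleaned, about 0.15 kg: a plinth 50 (its x) x 44 (its y) x 18 mm high with a rib 30 (x) x 44 (y) x 24 mm on top, 42 mm high in all; grip the rib across x. Origin: centre of its underside, z up when upright. Starts upright in the tray with any heading; two or three of the four samples are present
- clean: Cleaned grey stone, of the same shape and size as the samples (plinth 50 x 44 x 18, rib 30 across its x, 42 mm high, origin at the centre of its underside). Starts upright on the grid in the cabinet, rib roughly along the cabinet's y
- tray: Shallow rusty steel tray, fixed, 250 x 250 mm, rim 13 mm high, floor 4 mm thick; origin: centre of its underside on the bench
- mat: Blue felt mat, fixed, 120 x 120 x 4 mm; origin: centre of its underside on the bench
- control: Grey control box, fixed, 110 x 110 x 60 mm high, with a white dial disc of 40 mm radius on top; origin: centre of its underside, z up. Five marks on the disc, 0.7 rad apart; the fourth is larger and green, at the box's direction (x, y) = (0.50, 0.86)
- dial (a joint): Black selector on the control box, rad: grows clockwise seen from above, from 0 (its white line points to the box's -x) to 2.9. Spring notches at 0, 0.7, 1.4, 2.1 and 2.8; the green mark is at 2.1. It snaps into the nearest notch when let go; about 0.06 N m to turn. It starts in one of the first three notches
- dial_grip (a point): On the selector's axis, 88 mm above the bench, 12 mm below the top of its grip bar: 46 mm long, 13 mm wide, 32 mm high, from 68 to 100 mm above the bench. This point's x axis runs along the bar, the white line being at its -x end; grip across its y
- chisel: Bystander: steel stone chisel, 195 mm long, lying
- mallet: Bystander: hammer, 260 mm long, lying
- brush: Bystander: hand brush, 200 mm long, lying
- bottle: Bystander: blue bottle, 190 mm high, origin under its centre
- offcut: Bystander: sandstone offcut, 90 x 60 x 58 mm
- tape: Bystander: yellow tape measure, 70 x 36 x 62 mm
- cup: Bystander: white mug, 90 mm high
Things that resemble listed ones, but are neither listed nor needed, are in the scene too. Leave any pink look-alike of the stone1 alone.

How it is judged:
By the outcome, as a careful person would: the job done as asked, in the order asked, and still so for the second after the job is handed in, with the robot touching nothing.
Of stone1, stone2, stone3, stone4 only 2 to 3 are there at a start; the rules pass over those that are not, and their reading is None.
At some moment in a run one of stone1, stone2, stone3, stone4 may be knocked a few centimetres aside while the robot is not near it.
It also fails if it takes over 210 s, if anything falls off the work surface, if the arm or the gripper's body presses on something with over 40 N, if the wrist force passes 120 N, or if a joint passes its speed limit or range.

### The arm

A 6-joint arm with a two-finger parallel gripper is mounted at the origin on the work surface. World frame = base frame: x ahead of the robot, y to its left, z up, the work surface at z = 0. Lengths are in m, angles in degrees, forces in N, time in s.
With the tool pointing down it reaches from about 0.2 to 0.875 m from the base axis. Payload 3.4 kg.
Tool frame: the origin (TCP) lies at the very end of the fingers, on their centre line; the grasp point (between the pads) lies 19 mm behind it; z points along the fingers, y is the line along which they close (so a half turn about z gives the same grasp; the last joint's range is limited). The gripper opens to 94 mm and grips with 3 to 60 N. Pads are 16 mm wide; open, the fingers measure 119 mm over their backs; the gripper's body (75 mm by 177 mm) begins 78 mm behind the grasp point.
Start: joints at [67.781, 15.808, 86.224, -0, 77.962, -6.933], TCP at [0.152, 0.555, 0.205] pointing down, gripper open.
Joint ranges: [-165.64, 165.64], [-43.16, 119.46], [12.63, 154.43], [-67.54, 247.53], [6.08, 155.33], [-154.97, 154.97]. Speed limits (degrees/s): [147.25, 147.25, 180, 180, 180, 180].

### API

Orientations are given as a 3x3 rotation matrix whose columns are the frame's x, y, z axes.
In Python, from station import arm, optics, job_done gives the robot as it stands.
- The arm moves only by the shell command python3 -m handwheel 'ROWS' [FORCE]. ROWS is JSON, one flat list of numbers, 5 for each row, row after row: the shift along the tool's x, y, z scaled (see below), then the turn about the tool's z scaled (see below), then the opening, from 0 (shut) to 1 (fully open). A call has 1 to 12 rows; each row is the pose to reach, as a shift and turn from the pose commanded when the call began, along the tool's axes at that moment; what a row does not reach only later rows make up. The controller multiplies each number of a shift by 50 cm and each number of a turn by pi/2 rad. A row lasts 1/8 s, in which the tool goes at most 62.5 mm and 10.7 degrees, less where a joint would pass 70% of its speed; a pose out of reach is approached as far as the arm can. A call with a number of a shift or a turn outside -1 to 1 is refused whole. A call with a gripper value outside its range is refused whole. The fingers move at their own pace and stop on an object; FORCE is the grip in N (left out, the last holds). Time passes only in rows, so rows that repeat a pose let the fingers close. It gives the time, the measured TCP pose, the force, the opening and the grip force at its end, in the units of the state.
- arm.observe(): the state, without advancing time (a new reading comes with each control period).
- optics.read_camera(name): name is "side" or "top" or "wrist"; returns (picture, depth): 420x560x3 uint8, red, green, blue; 420x560 float32, m along the optical axis (not along the pixel's ray), 0 where there is no reading.
- optics.calibration(name): a dict with "fx", "fy", "cx", "cy" (pixels), "pose" (4x4, takes a point from camera to world coordinates). Camera axes: x right, y down, z forward; pixel columns grow to the right and rows downward; lengths in m; the calibration is good to about 2 mm. A picture is of the moment at which its call begins: read the wrist's pose just before it. calibration takes no time and is no camera call; for the wrist camera it gives the pose at the moment of the call.
- job_done(): hands the job in; it is judged then, once.
The state is a dict: "time": time; "q": joint angles; "joint_vel": joint speeds; "tau": joint torques, N m; "ee_pos": TCP position; "tool_rot": TCP orientation; "wrist_force": force on the tool from outside, world axes, zero at the start; "wrist_torque": the same for the moment, N m; "opening": finger opening in m; "gripper_force": force on a finger pad.
Only numpy, scipy, OpenCV 4.12 (cv2) and the standard library are available. Lean on these libraries where they do the work, as an engineer would, in place of code of your own. Each camera call takes 0.05 s, during which the arm holds its last target. There are 200 camera calls.

## Working session

There is one attempt and no reset: what is moved stays moved. The work goes in short steps, Python scripts to look and compute and a shell command to move; the robot and the scene stay as the last step left them, time stands still between calls to the robot, and variables do not carry over. Pictures are saved under pics/ and viewed, at most 14 in all, crops included, and the job is handed in when it is done.

```bash
mkdir -p pics; ls; cat > h.py <<'E'
import numpy as np, cv2
from station import arm, optics
def cam(n):
    c=optics.calibration(n); p,d=optics.read_camera(n); return p,d,c
def world(d,c):
    v,u=np.mgrid[0:d.shape[0],0:d.shape[1]]
    P=np.stack([(u-c['cx'])/c['fx']*d,(v-c['cy'])/c['fy']*d,d],-1)
    T=np.array(c['pose']); return P@T[:3,:3].T+T[:3,3]
def save(n,p): cv2.imwrite('pics/'+n+'.png',p[...,::-1])
E
python3 - <<'E'
from h import *
for n in('top','side'):
    p,d,c=cam(n); save(n+'0',p); np.savez(n+'0.npz',p=p,d=d,**{k:np.array(v) for k,v in c.items()}); print(n,np.round(c['pose'],3).tolist(),c['fx'],c['cx'],c['cy'])
print(arm.observe())
E
```

```text
pics
top [[0.008, -0.99, 0.142, 0.319], [-1.0, -0.009, -0.009, -0.071], [0.01, -0.142, -0.99, 1.628], [0.0, 0.0, 0.0, 1.0]] 481.53514291953536 283.4885834863417 212.89415646152295
side [[0.999, -0.01, 0.052, 0.504], [-0.05, -0.528, 0.848, -1.114], [0.019, -0.849, -0.527, 0.774], [0.0, 0.0, 0.0, 1.0]] 418.7280827033399 281.1585941345041 211.45382244184614
{'time': 0.1, 'q': array([ 6.77797769e+01,  1.58435002e+01,  8.62850989e+01, -6.42428778e-05,
        7.79629449e+01, -6.93342672e+00]), 'joint_vel': array([-0.00935823, -0.05054257, -0.12431783, -0.05843339, -0.0087054 ,
        0.03374277]), 'tau': array([ 1.35051079e-03, -4.05461740e+01, -2.37778473e+01,  7.03031081e-02,
        2.99174816e-02, -2.04238751e-05]), 'ee_pos': array([0.15142363, 0.55419364, 0.20471615]), 'tool_rot': array([[-9.64618205e-01,  2.63650060e-01, -6.03199667e-04],
       [ 2.63650680e-01,  9.64617090e-01, -1.47950540e-03],
       [ 1.91785020e-04, -1.58619185e-03, -9.99998724e-01]]), 'wrist_force': array([0.24392109, 0.89906167, 0.41938883]), 'wrist_torque': array([0.01654705, 0.03179598, 0.01864169]), 'gripper_force': 0.0, 'opening': 0.09400211684114544}
```

View pics/top0.png

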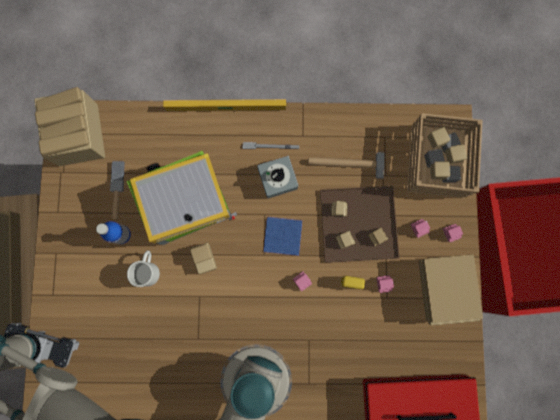

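View pics/side0.png

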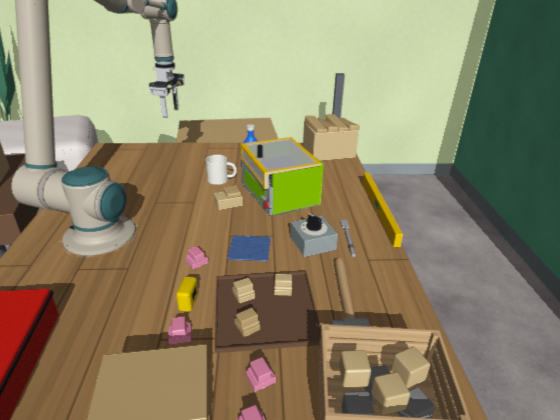

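```bash
python3 - <<'E'
from h import *
z=np.load('top0.npz'); p,d=z['p'],z['d']; c={k:z[k] for k in('fx','fy','cx','cy','pose')}
W=world(d,c); hsv=cv2.cvtColor(p,cv2.COLOR_RGB2HSV)
def ray(uv,h):
    uv=np.array(uv,float).reshape(-1,2); r=np.c_[(uv[:,0]-c['cx'])/c['fx'],(uv[:,1]-c['cy'])/c['fy'],np.ones(len(uv))]@c['pose'][:3,:3].T
    o=c['pose'][:3,3]; return (o+r*((h-o[2])/r[:,2])[:,None])[:,:2]
def rect(m,h,name,minA=20):
    cs,_=cv2.findContours(m.astype(np.uint8),0,2)
    for k in cs:
        if cv2.contourArea(k)<minA: continue
        q=ray(k,h).astype(np.float32); (x,y),s,a=cv2.minAreaRect(q*1000)
        print(name,np.round([x,y]),np.round(s),round(a,1),'px',k.reshape(-1,2).mean(0).round())
H,S,V=hsv[...,0],hsv[...,1],hsv[...,2]
U=np.mgrid[0:420,0:560]; v,u=U
reg=lambda a,b,e,f:(u>a)&(u<b)&(v>e)&(v<f)
rect((H>20)&(H<33)&(S>150)&(V>120)&reg(120,240,145,250),.171,'hoodyellow')
rect((H>35)&(H<60)&(S>150)&reg(120,245,145,250),.163,'green',5)
rect((H>105)&(H<125)&(S>120)&reg(255,310,205,265),.004,'mat')
Z=W[...,2]
rect((Z>.035)&(Z<.06)&reg(322,400,190,262),.046,'rib',8)
rect((Z>.017)&(Z<.06)&reg(322,400,190,262),.022,'plinth',8)
rect((Z>.05)&(Z<.075)&reg(250,300,150,200),.06,'control')
rect((Z>.09)&(Z<.11)&reg(250,300,150,200),.1,'dialbar',5)
rect((Z>.20)&(Z<.23)&reg(120,240,145,250),.216,'post',5)
print('roof depth z',np.round(Z[165:235:8,140:225:8],3))
cv2.imwrite('pics/crop1.png',cv2.hconcat([cv2.resize(p[140:252,115:255,::-1],None,fx=4,fy=4,interpolation=2)]))
E
```

```text
hoodyellow [575. 237.] [210. 253.] 19.7 px [179. 197.]
green [460. 226.] [ 7. 81.] 20.1 px [181. 235.]
green [589. 383.] [81.  7.] 22.9 px [132. 192.]
green [700. 224.] [  9. 113.] 19.7 px [184. 159.]
mat [475. -82.] [114. 111.] 84.6 px [282. 236.]
rib [ 463. -292.] [43. 31.] 22.8 px [346. 239.]
rib [ 475. -401.] [43. 31.] 30.1 px [379. 236.]
rib [ 567. -272.] [30. 44.] 89.6 px [339. 208.]
plinth [ 464. -292.] [45. 50.] 26.0 px [345. 239.]
plinth [ 474. -402.] [44. 51.] 31.0 px [378. 236.]
plinth [ 569. -273.] [47. 48.] 89.6 px [339. 208.]
control [671. -64.] [113. 110.] 18.4 px [277. 176.]
dialbar [671. -64.] [14. 44.] 46.2 px [277. 173.]
post [509. 201.] [21. 18.] 2.1 px [187. 216.]
roof depth z [[-6.000e-03  7.900e-02  8.000e-02 -2.000e-03  1.730e-01  1.720e-01
   1.710e-01  1.780e-01  1.710e-01  0.000e+00  9.000e-03]
 [ 0.000e+00  1.680e-01  1.730e-01  1.670e-01  1.770e-01  1.710e-01
   1.730e-01  1.640e-01  1.730e-01  1.720e-01  1.000e-03]
 [ 1.710e-01  1.710e-01  1.680e-01  1.730e-01  1.720e-01  1.750e-01
   1.690e-01  1.730e-01  1.720e-01  1.730e-01  3.000e-03]
 [ 1.710e-01  1.740e-01  1.720e-01  1.710e-01  1.820e-01  1.750e-01
   1.770e-01  1.720e-01  1.690e-01  1.750e-01  1.200e-02]
 [ 1.720e-01  1.680e-01  1.720e-01  1.710e-01  1.740e-01  1.720e-01
   1.690e-01  1.690e-01  1.690e-01  1.690e-01  1.740e-01]
 [ 1.740e-01  1.710e-01  1.700e-01  1.700e-01  1.700e-01  1.740e-01
   1.670e-01  1.690e-01  1.680e-01  1.730e-01  1.670e-01]
 [ 1.640e-01  1.710e-01  1.720e-01  1.710e-01  1.720e-01  1.740e-01
   1.760e-01  1.628e+00  1.680e-01  1.710e-01  1.770e-01]
 [-4.000e-03  1.740e-01  1.700e-01  1.690e-01  1.690e-01  1.740e-01
   1.680e-01  1.760e-01  1.740e-01  1.350e-01  6.000e-02]
 [ 1.000e-03  1.720e-01  1.760e-01  1.680e-01  1.730e-01  1.710e-01
   1.360e-01  4.000e-02  0.000e+00 -2.000e-03 -3.000e-03]]
```

View pics/crop1.png

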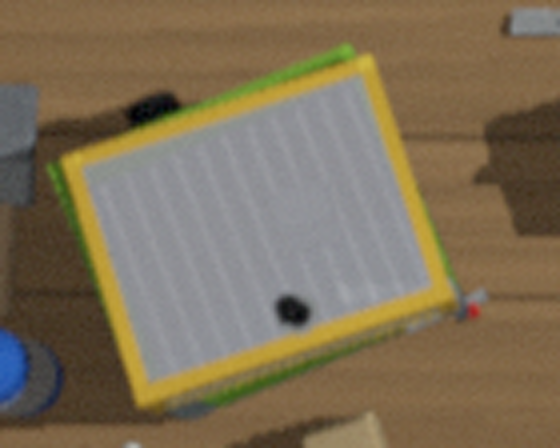

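```bash
cat >> h.py <<'E'
def yaw():
    R=np.array(arm.observe()['tool_rot']); return np.degrees(np.arctan2(R[1,1],R[0,1]))
def go(pts,yaws=None):
    """print scaled rows for world TCP points; yaws = wanted direction of tool y (deg), mod 180"""
    s=arm.observe(); R=np.array(s['tool_rot']); y0=yaw()
    for i,q in enumerate(pts):
        t=R.T@(np.array(q)-s['ee_pos'])/.5
        dy=0 if yaws is None else -((yaws[i]-y0+90)%180-90)/90
        print(np.round(t,4).tolist(),round(dy,4))
    print('now',np.round(s['ee_pos'],4),'yaw',round(y0,2),'q6',round(s['q'][5],1),'open',round(s['opening'],4),'t',s['time'])
E
python3 -m handwheel '[0,0,-0.1,0,1, 0,0,-0.2,0,1, -0.877,-0.492,-0.2,0,1, -0.877,-0.492,-0.2,0,1, -0.877,-0.492,-0.2,0,1, -0.877,-0.492,-0.2,0,1, -0.877,-0.492,-0.2,0,1, -0.877,-0.492,-0.2,0,1, -0.877,-0.492,-0.2,0,1, -0.877,-0.492,-0.2,0,1, -0.877,-0.492,-0.2,0,1, -0.877,-0.492,-0.2,0,1]' 20
python3 - <<'E'
from h import *
p,d,c=cam('wrist'); save('w1',p); np.savez('w1.npz',p=p,d=d,**{k:np.array(v) for k,v in c.items()})
W=world(d,c);Z=W[...,2]
m=(Z>.203)&(Z<.225)&(d>0)
n,l,st,ce=cv2.connectedComponentsWithStats(m.astype(np.uint8))
for i in range(1,n):
    if st[i,4]>60: print(st[i],ce[i],W[l==i].mean(0))
print(np.round(c['pose'],3).tolist(),c['fx']); go([[0.509,.201,.18]])
E
```

```text
time: 1.6
ee_pos: [0.5093, 0.2018, 0.3049]
tool_rot: [[-0.964, 0.265, -0.002], [0.265, 0.964, 0.0], [0.002, -0.0, -1.0]]
wrist_force: [-0.2, 0.5, -0.4]
opening: 0.0942
gripper_force: 0.0
[273 203  21  23 369] [283.07317073 214.13550136] [0.50826067 0.20346176 0.21498823]
[[0.264, 0.924, 0.276, 0.429], [0.964, -0.253, -0.076, 0.224], [-0.0, 0.286, -0.958, 0.485], [0.0, 0.0, 0.0, 1.0]] 292.97730798111877
[-0.0014, -0.0027, 0.2504] 0
now [0.5088 0.2024 0.3052] yaw 74.74 q6 -60.4 open 0.0937 t 1.65
```

View pics/w1.png

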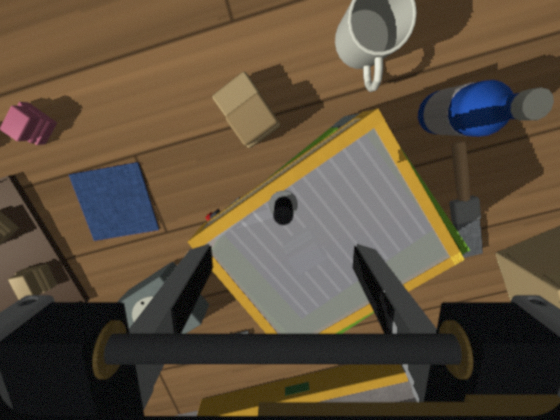

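```bash
cat >> h.py <<'E'
def ray(c,uv,h):
    uv=np.array(uv,float).reshape(-1,2); T=np.array(c['pose']); r=np.c_[(uv[:,0]-c['cx'])/c['fx'],(uv[:,1]-c['cy'])/c['fy'],np.ones(len(uv))]@T[:3,:3].T
    return (T[:3,3]+r*((h-T[2,3])/r[:,2])[:,None])[:,:2]
E
python3 - <<'E'
from h import *
z=np.load('w1.npz'); c={k:z[k] for k in('fx','fy','cx','cy','pose')}
q=ray(c,[[378,113],[191,242],[465,255],[283,200]],.171); print(q.round(3)); 
for a,b in((0,1),(0,2)):
    v=q[b]-q[a]; print(np.hypot(*v),np.degrees(np.arctan2(v[1],v[0])))
h=q[0]; P=np.array([.5085,.203]); v=P-h; print(np.hypot(*v),np.degrees(np.arctan2(v[1],v[0])))
E
```

```text
[[0.443 0.321]
 [0.525 0.089]
 [0.625 0.392]
 [0.505 0.204]]
0.2462089471079598 -70.4958182693912
0.19519435635094784 21.184706567407815
0.13489300694844383 -61.07041018352532
```

```bash
python3 -m handwheel '[0,0,0.1,0,1, 0,0,0.2,0,1, 0,0,0.25,0,1, 0,0,0.25,0,1, 0,0,0.25,0,0.1, 0,0,0.25,0,0.1, 0,0,0.25,0,0.1, 0,0,0.25,0,0.1, 0,0,0.25,0,0.1, 0,0,0.25,0,0.1]' 20
python3 - <<'E'
from h import *
s=arm.observe(); H=np.array([.4428,.3216]); v=s['ee_pos'][:2]-H; r=np.hypot(*v); a0=np.arctan2(v[1],v[0]); print(r,np.degrees(a0))
a=a0-np.arange(1,17)*np.radians(5.7)
go([[*(H+.136*np.array([np.cos(t),np.sin(t)])),.18] for t in a])
E
```

```text
time: 2.9
ee_pos: [0.5098, 0.2017, 0.1805]
tool_rot: [[-0.965, 0.264, -0.0], [0.264, 0.965, 0.0], [0.0, 0.0, -1.0]]
wrist_force: [0.4, 0.7, 0.3]
opening: 0.0377
gripper_force: 0.0
0.13732057969562608 -60.814685165611785
[0.0221, -0.0161, 0.001] 0
[0.044, -0.032, 0.001] 0
[0.0673, -0.0456, 0.001] 0
[0.0919, -0.0568, 0.001] 0
[0.1175, -0.0655, 0.001] 0
[0.1439, -0.0717, 0.001] 0
[0.1707, -0.0752, 0.001] 0
[0.1977, -0.076, 0.001] 0
[0.2247, -0.0741, 0.001] 0
[0.2514, -0.0696, 0.001] 0
[0.2775, -0.0624, 0.001] 0
[0.3027, -0.0527, 0.001] 0
[0.3269, -0.0405, 0.001] 0
[0.3497, -0.026, 0.001] 0
[0.3709, -0.0093, 0.001] 0
[0.3904, 0.0095, 0.001] 0
now [0.5098 0.2017 0.1805] yaw 74.71 q6 -60.4 open 0.0377 t 2.9
```

```bash
python3 -m handwheel '[0,0,0,0,0.1, 0,0,0,0,0.1, 0,0,0,0,0.1, 0,0,0,0,0.1, 0,0,0,0,0.1]' 20
python3 -m handwheel '[0.022,-0.016,0,0,0.1, 0.044,-0.032,0,0,0.1, 0.067,-0.046,0,0,0.1, 0.092,-0.057,0,0,0.1, 0.118,-0.066,0,0,0.1, 0.144,-0.072,0,0,0.1, 0.171,-0.075,0,0,0.1, 0.198,-0.076,0,0,0.1]' 20
python3 - <<'E'
from h import *
s=arm.observe(); H=np.array([.4428,.3216]); v=s['ee_pos'][:2]-H; r=np.hypot(*v); a0=np.arctan2(v[1],v[0]); print(r,np.degrees(a0))
a=np.radians(-60.8-5.7*np.arange(9,18))
go([[*(H+.136*np.array([np.cos(t),np.sin(t)])),.18] for t in a])
E
```

```text
time: 3.52
ee_pos: [0.5097, 0.202, 0.1804]
tool_rot: [[-0.965, 0.264, -0.0], [0.264, 0.965, 0.001], [0.0, 0.0, -1.0]]
wrist_force: [-0.2, 2.0, -0.9]
opening: 0.0195
gripper_force: 20.0
time: 4.53
ee_pos: [0.4044, 0.1925, 0.1804]
tool_rot: [[-0.964, 0.264, 0.003], [0.264, 0.964, 0.003], [-0.002, 0.004, -1.0]]
wrist_force: [5.9, 7.3, -7.0]
opening: 0.0196
gripper_force: 20.0
0.13469681563807134 -106.58061983600001
[0.0262, -0.0008, 0.0007] 0
[0.0529, 0.0037, 0.0007] 0
[0.0789, 0.0109, 0.0007] 0
[0.1042, 0.0206, 0.0007] 0
[0.1284, 0.0327, 0.0007] 0
[0.1512, 0.0472, 0.0007] 0
[0.1725, 0.0639, 0.0007] 0
[0.192, 0.0827, 0.0008] 0
[0.2095, 0.1032, 0.0008] 0
now [0.4044 0.1925 0.1804] yaw 74.66 q6 -58.3 open 0.0196 t 4.525
```

```bash
python3 -m handwheel '[0.026,-0.001,0,0,0.1, 0.053,0.004,0,0,0.1, 0.079,0.011,0,0,0.1, 0.104,0.021,0,0,0.1, 0.128,0.033,0,0,0.1, 0.151,0.047,0,0,0.1, 0.172,0.064,0,0,0.1, 0.192,0.083,0,0,0.1, 0.192,0.083,0,0,0.1]' 20
python3 -m handwheel '[0,0,0,0,0.7, 0,0,0,0,0.7, 0,0,0,0,0.7, 0,0,0,0,0.7, 0,0,-0.1,0,0.7, 0,0,-0.2,0,0.7, 0,0,-0.3,0,0.7, 0,0,-0.4,0,0.7, 0,0,-0.4,0,0.7]' 20
python3 - <<'E'
from h import *
p,d,c=cam('top'); save('top1',p); np.savez('top1.npz',p=p,d=d,**{k:np.array(v) for k,v in c.items()})
cv2.imwrite('pics/crop2.png',cv2.resize(p[140:340,90:300,::-1],None,fx=3,fy=3,interpolation=2))
go([[.5,.2,.35]])
E
```

```text
time: 5.65
ee_pos: [0.3326, 0.2611, 0.1808]
tool_rot: [[-0.965, 0.263, 0.022], [0.263, 0.965, 0.009], [-0.019, 0.015, -1.0]]
wrist_force: [23.7, 11.5, -23.2]
opening: 0.0168
gripper_force: 22.0
time: 6.78
ee_pos: [0.3236, 0.257, 0.384]
tool_rot: [[-0.965, 0.264, 0.006], [0.264, 0.965, 0.003], [-0.005, 0.005, -1.0]]
wrist_force: [0.1, -0.7, -0.7]
opening: 0.0655
gripper_force: 0.0
[-0.3718, -0.0156, 0.0639] 0
now [0.3227 0.2565 0.3816] yaw 74.72 q6 -45.9 open 0.0656 t 6.825
```

View pics/crop2.png

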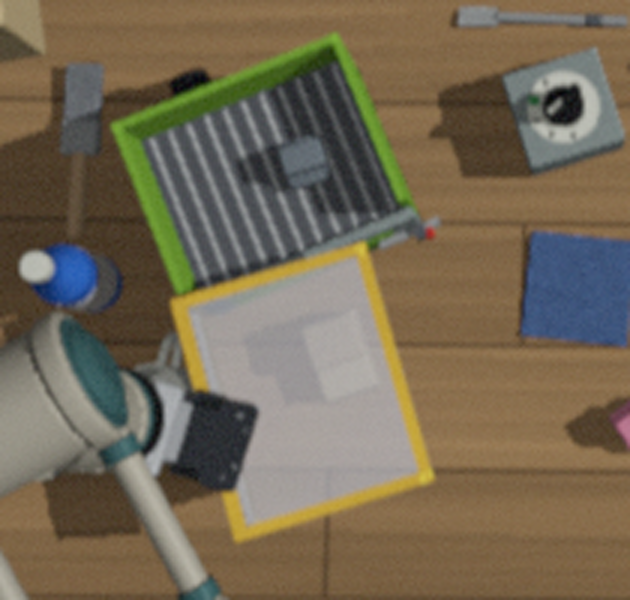

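```bash
python3 -m handwheel '[-0.1,0.01,-0.077,0,1, -0.2,0.02,-0.077,0,1, -0.3,0.03,-0.077,0,1, -0.4,0.05,-0.077,0,1, -0.477,0.054,-0.077,0,1, -0.477,0.054,-0.077,0,1, -0.477,0.054,-0.077,0,1, -0.477,0.054,-0.077,0,1]' 20
python3 - <<'E'
from h import *
p,d,c=cam('wrist'); save('w2',p); np.savez('w2.npz',p=p,d=d,**{k:np.array(v) for k,v in c.items()})
go([[.5,.2,.35]])
E
```

```text
time: 7.82
ee_pos: [0.5583, 0.22, 0.4192]
tool_rot: [[-0.965, 0.263, -0.0], [0.263, 0.965, 0.0], [0.0, 0.0, -1.0]]
wrist_force: [0.0, 0.0, 0.2]
opening: 0.0939
gripper_force: 0.0
[0.1022, -0.0693, 0.1391] 0
now [0.5584 0.22   0.4195] yaw 74.77 q6 -59.9 open 0.0941 t 7.875
```

View pics/w2.png

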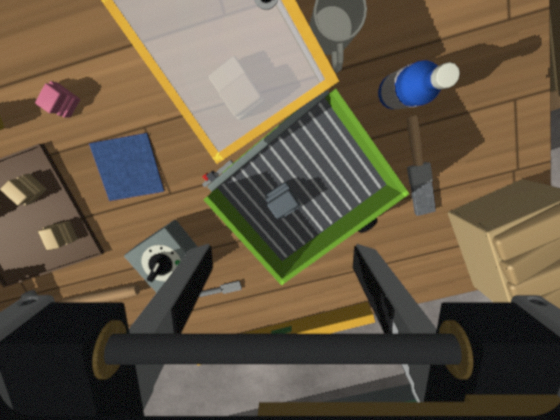

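```bash
cat >> h.py <<'E'
def load(n):
    z=np.load(n+'.npz'); c={k:z[k] for k in('fx','fy','cx','cy','pose')}; return z['p'],z['d'],c
def rect(c,m,h,name,minA=20):
    cs,_=cv2.findContours(m.astype(np.uint8),0,1)
    for k in cs:
        if cv2.contourArea(k)<minA: continue
        q=ray(c,k,h).astype(np.float32); (x,y),s,a=cv2.minAreaRect(q*1000)
        print(name,np.round([x,y],1),np.round(s),round(a,1),'px',k.reshape(-1,2).mean(0).round())
E
python3 - <<'E'
from h import *
p,d,c=load('w2'); W=world(d,c); Z=W[...,2]; v,u=np.mgrid[0:420,0:560]
hsv=cv2.cvtColor(p,cv2.COLOR_RGB2HSV); H,S,V=hsv[...,0],hsv[...,1],hsv[...,2]
box=(u>195)&(u<420)&(v>80)&(v<290)
g=(H>35)&(H<60)&(S>150)&(abs(Z-.163)<.012)&box
q=W[g][:,:2].astype(np.float32); print(cv2.minAreaRect(q*1000), g.sum())
q=ray(c,np.c_[u[g],v[g]],.163).astype(np.float32); print(cv2.minAreaRect(q*1000))
print(ray(c,[[283,283],[408,194],[340,92],[207,198]],.163).round(3))
inn=(u>225)&(u<380)&(v>110)&(v<265)
rect(c,(Z>.128)&(Z<.145)&(d>0)&inn,.137,'cleanrib')
rect(c,(Z>.106)&(Z<.145)&(d>0)&(u>255)&(u<310)&(v>170)&(v<225),.113,'cleanpl')
print('grid z',np.median(Z[205:225,310:340]))
rect(c,(H>105)&(H<125)&(S>120)&(u>80)&(u<170)&(v>120)&(v<210),.004,'mat')
y=(H>20)&(H<33)&(S>150)&(V>120)&(u<345)&(v<165)&(abs(Z-.171)<.012)
print('hood',cv2.minAreaRect(ray(c,np.c_[u[y],v[y]],.171).astype(np.float32)*1000), ray(c,[[338,76],[219,158]],.171).round(3))
k=(Z>.2)&(Z<.225)&(v<30)&(u>240)&(u<300); print('post',W[k].mean(0) if k.any() else 0,k.sum())
s=(d>0)&(u<80)&(v>160)&(v<260)
rect(c,(Z>.037)&(Z<.06)&s,.046,'rib')
E
```

```text
((588.4293823242188, 249.35098266601562), (190.2237091064453, 250.55990600585938), 23.6706600189209) 2800
((588.4122314453125, 249.3238525390625), (190.2899627685547, 250.16481018066406), 23.670934677124023)
[[0.723 0.177]
 [0.625 0.401]
 [0.457 0.331]
 [0.551 0.103]]
cleanrib [639.1 144.1] [132.   7.] 23.6 px [251. 237.]
cleanrib [669.6 280.1] [  8. 185.] 23.5 px [336. 232.]
cleanrib [597.6 210.4] [31. 44.] 18.4 px [283. 204.]
cleanrib [530.2 351.7] [108.   3.] 23.4 px [360. 139.]
cleanpl [599.  208.1] [51. 49.] 18.3 px [282. 201.]
grid z 0.0955334681669267
mat [474.6 -81.9] [115. 114.] 84.7 px [127. 166.]
hood ((358.5654296875, 196.63720703125), (242.6807861328125, 203.6101837158203), 17.64740562438965) [[0.437 0.331]
 [0.498 0.142]]
post 0 0
rib [ 566.8 -267.9] [38. 45.] 86.2 px [ 51. 239.]
rib [ 463.1 -287.1] [46. 37.] 23.9 px [ 16. 192.]
```

```bash
python3 - <<'E'
from h import *
go([[.5976,.2104,.22],[.5976,.2104,.117]],[18.4,18.4])
E
```

```text
[-0.0806, 0.0019, 0.3991] 0.6263
[-0.0806, 0.0019, 0.6051] 0.6263
now [0.5584 0.22   0.4195] yaw 74.77 q6 -59.9 open 0.0941 t 7.875
```

```bash
python3 -m handwheel '[-0.08,0.002,0.05,0.12,0.75, -0.08,0.002,0.15,0.23,0.75, -0.08,0.002,0.25,0.35,0.75, -0.08,0.002,0.35,0.46,0.75, -0.08,0.002,0.4,0.58,0.75, -0.08,0.002,0.4,0.627,0.75, -0.08,0.002,0.4,0.627,0.75]' 20
python3 - <<'E'
from h import *
p,d,c=cam('wrist'); save('w3',p); W=world(d,c); Z=W[...,2]
m=(Z>.128)&(Z<.145)&(d>0); cs,_=cv2.findContours(m.astype(np.uint8),0,1); rect(c,m,.137,'rib',60)
go([[.5976,.2104,.117]],[18.4])
E
```

```text
time: 8.75
ee_pos: [0.5978, 0.2105, 0.2195]
tool_rot: [[-0.315, 0.949, 0.0], [0.949, 0.315, 0.0], [0.0, 0.0, -1.0]]
wrist_force: [0.0, 0.1, 0.0]
opening: 0.0706
gripper_force: 0.0
rib [621.6 136.2] [127.  12.] 23.7 px [281. 292.]
rib [598.2 211.3] [29. 44.] 18.4 px [282. 218.]
rib [610.8 312.4] [157. 317.] 63.7 px [318.  93.]
[0.0001, -0.0015, 0.2056] -0.0
now [0.5982 0.2105 0.2198] yaw 18.4 q6 -5.3 open 0.0703 t 8.8
```

```bash
python3 -m handwheel '[0,0,0.08,0,0.75, 0,0,0.16,0,0.75, 0,0,0.205,0,0.75, 0,0,0.205,0,0.75, 0,0,0.205,0,0.1, 0,0,0.205,0,0.1, 0,0,0.205,0,0.1, 0,0,0.205,0,0.1, 0,0,0.205,0,0.1, 0,0,0.205,0,0.1, 0,0,0.205,0,0.1, 0,0,0.205,0,0.1]' 30
python3 -m handwheel '[0,0,-0.03,0,0.1, 0,0,-0.1,0,0.1, 0,0,-0.2,0,0.1, 0,0,-0.26,0,0.1, 0,0,-0.26,0,0.1, 0,0,-0.26,0,0.1]' 30
python3 - <<'E'
from h import *
go([[.4746,-.0819,.26],[.4746,-.0819,.03]],[-5.5,-5.5])
E
```

```text
time: 10.3
ee_pos: [0.5983, 0.2101, 0.1168]
tool_rot: [[-0.314, 0.949, -0.0], [0.949, 0.314, -0.0], [0.0, -0.0, -1.0]]
wrist_force: [-2.2, -1.2, 5.2]
opening: 0.0301
gripper_force: 30.0
time: 11.05
ee_pos: [0.598, 0.21, 0.2449]
tool_rot: [[-0.314, 0.95, -0.002], [0.95, 0.314, -0.0], [0.0, -0.002, -1.0]]
wrist_force: [0.1, -0.0, -2.5]
opening: 0.0295
gripper_force: 30.0
[-0.477, -0.4175, -0.0294] 0.2643
[-0.4771, -0.4165, 0.4306] 0.2643
now [0.598  0.21   0.2449] yaw 18.29 q6 -5.2 open 0.0295 t 11.05
```

```bash
python3 -m handwheel '[0,0,-0.06,0,0.1, -0.1,-0.09,-0.06,0.05,0.1, -0.2,-0.18,-0.06,0.11,0.1, -0.3,-0.27,-0.06,0.17,0.1, -0.4,-0.35,-0.06,0.22,0.1, -0.477,-0.418,-0.06,0.264,0.1, -0.477,-0.418,-0.06,0.264,0.1, -0.477,-0.418,0.1,0.264,0.1, -0.477,-0.418,0.25,0.264,0.1, -0.477,-0.418,0.36,0.264,0.1, -0.477,-0.418,0.36,0.264,0.1]' 30
python3 - <<'E'
from h import *
go([[.4746,-.0819,.03],[.4746,-.0819,.0265]],[-5.5,-5.5]); print(arm.observe()['wrist_force'])
E
```

```text
time: 12.42
ee_pos: [0.4711, -0.0794, 0.0615]
tool_rot: [[0.094, 0.995, -0.009], [0.996, -0.094, 0.004], [0.003, -0.009, -1.0]]
wrist_force: [-0.0, -0.4, -1.2]
opening: 0.0296
gripper_force: 30.0
[-0.0045, 0.0081, 0.063] 0.0009
[-0.0045, 0.0082, 0.07] 0.0009
now [ 0.4711 -0.0794  0.0615] yaw -5.42 q6 -12.6 open 0.0296 t 12.425
[-0.04624336 -0.42903163 -1.23430448]
```

```bash
python3 -m handwheel '[0,0,0,0,0.1, 0,0,0,0,0.1, 0,0,0.03,0,0.1, 0,0,0.03,0,0.1]' 30
python3 - <<'E'
from h import *
go([[.4746,-.0819,.03],[.4746,-.0819,.0265]],[-5.5,-5.5]); print(arm.observe()['wrist_force'])
E
```

```text
time: 12.92
ee_pos: [0.4753, -0.0817, 0.0521]
tool_rot: [[0.095, 0.995, 0.001], [0.995, -0.095, -0.0], [0.0, 0.001, -1.0]]
wrist_force: [-0.5, -0.5, -1.3]
opening: 0.0298
gripper_force: 30.0
[-0.0006, -0.0014, 0.0442] 0.0005
[-0.0006, -0.0014, 0.0512] 0.0005
now [ 0.4753 -0.0817  0.0521] yaw -5.46 q6 -12.6 open 0.0298 t 12.925
[-0.47036249 -0.50805649 -1.25831228]
```

```bash
python3 -m handwheel '[0,-0.001,0.03,0,0.1, 0,-0.001,0.045,0,0.1, 0,-0.001,0.052,0,0.1, 0,-0.001,0.052,0,0.1, 0,-0.001,0.052,0,0.6, 0,-0.001,0.052,0,0.6, 0,-0.001,0.052,0,0.6, 0,-0.001,0.052,0,0.6, 0,-0.001,-0.05,0,0.6, 0,-0.001,-0.15,0,0.6, 0,-0.001,-0.4,0,0.6, 0,-0.001,-0.6,0,0.6]' 30
python3 -m handwheel '[-0.2,0,0,0,0.6, -0.2,0,0,0,0.6, -0.2,0,0,0,0.6]' 30
python3 - <<'E'
from h import *
p,d,c=cam('wrist'); save('w4',p); np.savez('w4.npz',p=p,d=d,**{k:np.array(v) for k,v in c.items()}); W=world(d,c); Z=W[...,2]
v,u=np.mgrid[0:420,0:560]
m=(Z>.037)&(Z<.055)&(d>0)&(v<270); rect(c,m,.046,'rib',60)
go([[.5976,.2104,.117]],[18.4])
E
```

```text
time: 14.42
ee_pos: [0.4741, -0.0817, 0.2534]
tool_rot: [[0.095, 0.995, 0.0], [0.995, -0.095, 0.0], [0.0, 0.0, -1.0]]
wrist_force: [1.1, -0.9, -0.0]
opening: 0.0565
gripper_force: 0.0
time: 14.8
ee_pos: [0.4647, -0.1834, 0.2513]
tool_rot: [[0.099, 0.995, -0.0], [0.995, -0.099, -0.0], [-0.0, -0.0, -1.0]]
wrist_force: [-0.1, 0.3, -0.1]
opening: 0.0562
gripper_force: 0.0
rib [ 327.4 -279.9] [12. 38.] 81.3 px [195. 265.]
rib [ 462.1 -290. ] [44. 33.] 23.9 px [288. 261.]
rib [ 565.7 -271.3] [32. 45.] 86.0 px [359. 244.]
rib [ 326.9 -148.5] [30. 43.] 36.0 px [175. 175.]
rib [476.  -81.9] [42. 29.] 84.3 px [283. 110.]
rib [619.1 -81.7] [  7. 110.] 17.9 px [398.  95.]
[0.8064, 0.1882, 0.269] -0.2667
now [ 0.4646 -0.1818  0.2512] yaw -5.61 q6 -23.8 open 0.0565 t 14.85
```

View pics/w4.png

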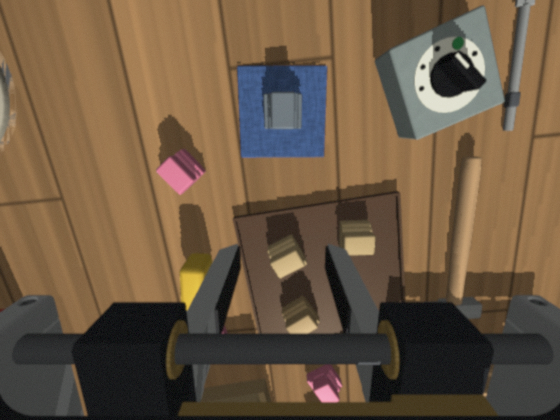

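```bash
python3 - <<'E'
from h import *
go([[.463,-.291,.15]],[113.4])
E
```

```text
[-0.2179, 0.0182, 0.2021] 0.6777
now [ 0.4646 -0.1818  0.2512] yaw -5.61 q6 -23.8 open 0.0565 t 14.85
```

```bash
python3 -m handwheel '[-0.07,0.006,0.05,0.11,0.6, -0.14,0.012,0.1,0.22,0.6, -0.21,0.018,0.15,0.34,0.6, -0.218,0.018,0.2,0.45,0.6, -0.218,0.018,0.202,0.57,0.6, -0.218,0.018,0.202,0.678,0.6, -0.218,0.018,0.202,0.678,0.6, -0.218,0.018,0.202,0.678,0.6]' 30
python3 - <<'E'
from h import *
p,d,c=cam('wrist'); save('w5',p); W=world(d,c); Z=W[...,2]
v,u=np.mgrid[0:420,0:560]
m=(Z>.037)&(Z<.055)&(d>0)&(v<270); rect(c,m,.046,'rib',60)
go([[.463,-.291,.026]],[113.4])
E
```

```text
time: 15.85
ee_pos: [0.4637, -0.2898, 0.1505]
tool_rot: [[0.916, 0.402, 0.0], [0.402, -0.916, 0.0], [0.0, -0.0, -1.0]]
wrist_force: [-0.4, 0.0, -0.5]
opening: 0.0562
gripper_force: 0.0
rib [ 339.2 -146.1] [13. 45.] 23.7 px [113. 265.]
rib [ 512.5 -536.2] [16. 47.] 23.7 px [512. 263.]
rib [ 474.7 -400.4] [46. 32.] 28.5 px [383. 244.]
rib [ 463.  -291.8] [45. 29.] 24.6 px [284. 214.]
rib [476.8 -85.2] [48. 31.] 83.8 px [ 84. 115.]
rib [ 566.2 -273.3] [29. 44.] 86.2 px [311. 107.]
[-0.002, 0.0012, 0.2491] 0.0029
now [ 0.4637 -0.2901  0.1505] yaw -66.34 q6 27.0 open 0.0565 t 15.9
```

```bash
python3 -m handwheel '[-0.003,0.003,0.1,-0.01,0.6, -0.003,0.003,0.2,-0.01,0.6, -0.003,0.003,0.249,-0.01,0.6, -0.003,0.003,0.249,-0.01,0.6, -0.003,0.003,0.249,-0.01,0.1, -0.003,0.003,0.249,-0.01,0.1, -0.003,0.003,0.249,-0.01,0.1, -0.003,0.003,0.249,-0.01,0.1, -0.003,0.003,0.249,-0.01,0.1, -0.003,0.003,0.249,-0.01,0.1]' 30
python3 -m handwheel '[0,0,-0.03,0,0.1, 0,0,-0.1,0,0.1, 0,0,-0.2,0,0.1, 0,0,-0.3,0,0.1, 0,0,-0.4,0,0.1, 0,0,-0.45,0,0.1, 0,0,-0.45,0,0.1]' 30
python3 - <<'E'
from h import *
t=np.radians(23.67); R=np.array([[np.cos(t),-np.sin(t)],[np.sin(t),np.cos(t)]])
for y in(.07,0,-.07): print(y,np.array([.5884,.2493])+R@[-.004,y])
P=np.array([.5884,.2493])+R@[-.004,.07]
go([[*P,.26],[*P,.15]],[23.67]*2)
E
```

```text
time: 17.15
ee_pos: [0.463, -0.2926, 0.0271]
tool_rot: [[0.911, 0.413, 0.001], [0.413, -0.911, -0.0], [0.001, 0.001, -1.0]]
wrist_force: [-0.6, 1.9, 5.6]
opening: 0.0299
gripper_force: 30.0
time: 18.02
ee_pos: [0.4636, -0.2936, 0.2535]
tool_rot: [[0.911, 0.413, 0.004], [0.413, -0.911, -0.004], [0.002, 0.005, -1.0]]
wrist_force: [0.6, -0.1, -2.7]
opening: 0.0295
gripper_force: 30.0
0.07 [0.55663373 0.31180523]
0 [0.58473651 0.24769413]
-0.07 [0.61283929 0.18358302]
[0.6697, -1.0256, -0.0165] -0.9919
[0.6692, -1.0267, 0.2035] -0.9919
now [ 0.4636 -0.2936  0.2535] yaw -65.6 q6 26.0 open 0.0295 t 18.025
```

```bash
python3 -m handwheel '[0.06,-0.09,-0.02,-0.09,0.1, 0.12,-0.19,-0.02,-0.18,0.1, 0.18,-0.28,-0.02,-0.27,0.1, 0.24,-0.37,-0.02,-0.36,0.1, 0.3,-0.46,-0.02,-0.45,0.1, 0.36,-0.55,-0.02,-0.54,0.1, 0.42,-0.64,-0.02,-0.63,0.1, 0.48,-0.73,-0.02,-0.72,0.1, 0.54,-0.82,-0.02,-0.81,0.1, 0.59,-0.91,-0.02,-0.9,0.1, 0.65,-0.99,-0.02,-0.99,0.1, 0.65,-0.99,-0.02,-0.992,0.1]' 30
python3 -m handwheel '[0,0,0,0,0.1, 0,0,0,0,0.1]' 30
python3 - <<'E'
from h import *
P=[.5566,.3118]
go([[*P,.15],[*P,.122],[*P,.118]],[23.67]*3)
E
```

```text
time: 19.52
ee_pos: [0.5534, 0.2954, 0.2579]
tool_rot: [[-0.406, 0.914, -0.004], [0.914, 0.406, -0.0], [0.001, -0.004, -1.0]]
wrist_force: [-0.3, -1.1, -1.3]
opening: 0.0297
gripper_force: 30.0
time: 19.77
ee_pos: [0.5537, 0.291, 0.2604]
tool_rot: [[-0.4, 0.916, -0.001], [0.916, 0.4, -0.001], [-0.0, -0.001, -1.0]]
wrist_force: [-0.3, 0.5, -1.6]
opening: 0.0293
gripper_force: 30.0
[0.036, 0.0222, 0.2208] -0.0009
[0.036, 0.0223, 0.2768] -0.0009
[0.036, 0.0223, 0.2848] -0.0009
now [0.5537 0.291  0.2604] yaw 23.59 q6 -2.2 open 0.0293 t 19.775
```

```bash
python3 -m handwheel '[0.036,0.022,0,0,0.1, 0.036,0.022,0.1,0,0.1, 0.036,0.022,0.2,0,0.1, 0.036,0.022,0.26,0,0.1, 0.036,0.022,0.276,0,0.1, 0.036,0.022,0.284,0,0.1, 0.036,0.022,0.284,0,0.1]' 30
python3 -m handwheel '[0,0,0,0,0.6, 0,0,0,0,0.6, 0,0,0,0,0.6, 0,0,0,0,0.6, 0,0,-0.05,0,0.6, 0,0,-0.15,0,0.6, 0,0,-0.25,0,0.6, 0,0,-0.35,0,0.6, 0,0,-0.35,0,0.6]' 30
python3 - <<'E'
from h import *
go([[.5662,-.22,.29],[.475,-.35,.29]],[26.5,-65])
p,d,c=cam('wrist'); W=world(d,c); Z=W[...,2]
rect(c,(Z>.128)&(Z<.145)&(d>0),.137,'rib',100)
E
```

```text
time: 20.65
ee_pos: [0.558, 0.3138, 0.1203]
tool_rot: [[-0.402, 0.916, 0.002], [0.916, 0.402, 0.001], [0.0, 0.003, -1.0]]
wrist_force: [0.3, 0.1, -1.2]
opening: 0.0294
gripper_force: 30.0
time: 21.78
ee_pos: [0.559, 0.3141, 0.2992]
tool_rot: [[-0.402, 0.916, 0.009], [0.916, 0.402, 0.004], [-0.0, 0.01, -1.0]]
wrist_force: [-0.5, 0.0, -0.6]
opening: 0.0565
gripper_force: 0.0
[-0.9841, -0.4161, 0.0142] -0.0313
[-1.1489, -0.6876, 0.0115] 0.9854
now [0.559  0.3141 0.2992] yaw 23.69 q6 -0.6 open 0.0565 t 21.775
rib [637.1 144.4] [168.  12.] 23.3 px [282. 330.]
rib [559.9 313.1] [30. 45.] 22.9 px [280. 199.]
rib [646.3 333. ] [  5. 119.] 23.6 px [352. 209.]
rib [478.1 456.8] [50. 41.] 36.8 px [264.  46.]
rib [742.6 562.7] [ 53. 100.] 39.1 px [540.  55.]
```

```bash
python3 -m handwheel '[-0.1,-0.04,0,0,0.6, -0.2,-0.08,0,-0.08,0.6, -0.3,-0.13,0,-0.16,0.6, -0.4,-0.17,0,-0.24,0.6, -0.5,-0.21,0,-0.32,0.6, -0.6,-0.25,0,-0.4,0.6, -0.7,-0.3,0,-0.48,0.6, -0.8,-0.34,0,-0.56,0.6, -0.9,-0.38,0,-0.63,0.6, -0.98,-0.416,0,-0.7,0.6, -0.98,-0.416,0,-0.7,0.6, -0.98,-0.416,0,-0.7,0.6]' 30
python3 - <<'E'
from h import *
p,d,c=cam('wrist'); W=world(d,c); Z=W[...,2]
v,u=np.mgrid[0:420,0:560]
rect(c,(Z>.037)&(Z<.055)&(d>0)&(v<285),.046,'rib',60)
go([[.566,-.273,.2],[.566,-.273,.027]],[86.5]*2)
E
```

```text
time: 23.32
ee_pos: [0.5627, -0.2183, 0.2924]
tool_rot: [[-0.998, 0.059, -0.003], [0.059, 0.998, 0.002], [0.003, 0.002, -1.0]]
wrist_force: [0.5, 0.2, 0.4]
opening: 0.0565
gripper_force: 0.0
rib [ 661.7 -584. ] [160.  83.] 83.9 px [ 66. 246.]
rib [619.9 -81.3] [ 10. 110.] 19.5 px [373. 216.]
rib [ 566. -272.] [30. 44.] 86.7 px [246. 189.]
rib [638.2 135. ] [205.  12.] 23.8 px [514. 215.]
rib [ 505.2 -540.8] [30. 46.] 25.7 px [ 55. 158.]
rib [508.7 160.3] [ 7. 29.] 25.3 px [549. 131.]
rib [ 474.2 -399.9] [45. 32.] 29.6 px [149. 130.]
rib [476.4 -83.3] [46. 30.] 84.4 px [376. 117.]
rib [405.8 145.4] [87. 15.] 11.7 px [555.  46.]
rib [ 341.5 -154.2] [39. 17.] 86.7 px [322.   4.]
rib [ 337.7 -311.9] [20. 73.] 3.7 px [200.  13.]
rib [ 327.8 -417.9] [47. 21.] 86.7 px [111.   8.]
rib [ 350.4 -540.4] [81. 19.] 1.2 px [21. 36.]
[-0.0129, -0.1101, 0.1855] 0.0021
[-0.0135, -0.1107, 0.5315] 0.0021
now [ 0.5629 -0.2178  0.2928] yaw 86.69 q6 -114.5 open 0.056 t 23.375
```

```bash
python3 -m handwheel '[-0.013,-0.05,0.1,0,0.6, -0.013,-0.11,0.2,0,0.6, -0.013,-0.11,0.3,0,0.6, -0.013,-0.11,0.4,0,0.6, -0.013,-0.11,0.4,0,0.6, -0.013,-0.11,0.4,0,0.6]' 30
python3 - <<'E'
from h import *
go([[.566,-.2725,.0268]],[86.6])
E
```

```text
time: 24.12
ee_pos: [0.568, -0.274, 0.0958]
tool_rot: [[-0.998, 0.057, 0.002], [0.057, 0.998, -0.001], [-0.002, -0.001, -1.0]]
wrist_force: [-0.3, -0.6, 1.3]
opening: 0.0565
gripper_force: 0.0
[0.0046, 0.003, 0.138] 0.0017
now [ 0.568  -0.274   0.0958] yaw 86.75 q6 -118.8 open 0.0565 t 24.125
```

```bash
python3 -m handwheel '[0.004,0.003,0.08,0,0.6, 0.004,0.003,0.138,0,0.6, 0.004,0.003,0.138,0,0.6, 0.004,0.003,0.138,0,0.1, 0.004,0.003,0.138,0,0.1, 0.004,0.003,0.138,0,0.1, 0.004,0.003,0.138,0,0.1, 0.004,0.003,0.138,0,0.1, 0.004,0.003,0.138,0,0.1, 0.004,0.003,0.138,0,0.1]' 30
python3 -m handwheel '[0,0,-0.03,0,0.1, 0,0,-0.1,0,0.1, 0,0,-0.2,0,0.1, 0,0,-0.3,0,0.1, 0,0,-0.4,0,0.1, 0,0,-0.47,0,0.1, 0,0,-0.47,0,0.1, 0,0,-0.47,0,0.1]' 30
python3 - <<'E'
from h import *
go([[.5847,.2477,.265]],[23.67])
E
```

```text
time: 25.38
ee_pos: [0.5655, -0.2732, 0.0263]
tool_rot: [[-0.998, 0.058, 0.002], [0.058, 0.998, -0.001], [-0.002, -0.001, -1.0]]
wrist_force: [-0.2, 0.2, 5.3]
opening: 0.0296
gripper_force: 30.0
time: 26.38
ee_pos: [0.5637, -0.2721, 0.2581]
tool_rot: [[-0.998, 0.058, -0.003], [0.058, 0.998, 0.002], [0.003, 0.002, -1.0]]
wrist_force: [0.3, -0.2, -3.0]
opening: 0.0297
gripper_force: 30.0
[0.0183, 1.0403, -0.0119] 0.7002
now [ 0.5637 -0.2721  0.2581] yaw 86.68 q6 -118.8 open 0.0297 t 26.375
```

```bash
python3 -m handwheel '[0,0.1,-0.01,0.06,0.1, 0,0.2,-0.01,0.12,0.1, 0,0.3,-0.01,0.18,0.1, 0,0.4,-0.01,0.24,0.1, 0.01,0.5,-0.01,0.32,0.1, 0.01,0.6,-0.01,0.4,0.1, 0.01,0.7,-0.01,0.48,0.1, 0.02,0.8,-0.01,0.56,0.1, 0.02,0.9,-0.01,0.63,0.1, 0.02,1,-0.01,0.7,0.1, 0.02,1,-0.01,0.7,0.1, 0.02,1,-0.01,0.7,0.1]' 30
python3 -m handwheel '[0,0,0,0,0.1, 0,0,0,0,0.1]' 30
python3 - <<'E'
from h import *
P=[.5847,.2477]
go([[*P,.15],[*P,.118]],[23.67]*2)
E
```

```text
time: 27.88
ee_pos: [0.5827, 0.2264, 0.2627]
tool_rot: [[-0.403, 0.915, -0.004], [0.915, 0.403, -0.002], [-0.0, -0.004, -1.0]]
wrist_force: [0.3, -0.4, -1.5]
opening: 0.0299
gripper_force: 30.0
time: 28.12
ee_pos: [0.5837, 0.2258, 0.2648]
tool_rot: [[-0.4, 0.916, -0.0], [0.916, 0.4, -0.0], [-0.0, -0.0, -1.0]]
wrist_force: [-0.7, 0.5, -1.2]
opening: 0.0299
gripper_force: 30.0
[0.0394, 0.0194, 0.2297] -0.0008
[0.0394, 0.0195, 0.2937] -0.0008
now [0.5837 0.2258 0.2648] yaw 23.6 q6 -8.8 open 0.0299 t 28.125
```

```bash
python3 -m handwheel '[0.038,0.019,0,0,0.1, 0.038,0.019,0.1,0,0.1, 0.038,0.019,0.2,0,0.1, 0.038,0.019,0.26,0,0.1, 0.038,0.019,0.285,0,0.1, 0.038,0.019,0.294,0,0.1, 0.038,0.019,0.294,0,0.1, 0.038,0.019,0.294,0,0.1]' 30
python3 -m handwheel '[0,0,0,0,0.6, 0,0,0,0,0.6, 0,0,0,0,0.6, 0,0,0,0,0.6, 0,0,-0.05,0,0.6, 0,0,-0.15,0,0.6, 0,0,-0.25,0,0.6, 0,0,-0.35,0,0.6, 0,0,-0.35,0,0.6]' 30
python3 - <<'E'
from h import *
p,d,c=cam('wrist'); W=world(d,c); Z=W[...,2]
rect(c,(Z>.128)&(Z<.145)&(d>0),.137,'rib',100)
go([[.4745,-.22,.295]],[-60.5])
E
```

```text
time: 29.12
ee_pos: [0.5857, 0.2486, 0.1195]
tool_rot: [[-0.402, 0.916, 0.003], [0.916, 0.402, 0.001], [-0.0, 0.003, -1.0]]
wrist_force: [0.6, -0.1, -1.6]
opening: 0.0299
gripper_force: 30.0
time: 30.25
ee_pos: [0.5868, 0.2489, 0.2981]
tool_rot: [[-0.402, 0.916, 0.009], [0.916, 0.402, 0.003], [-0.001, 0.01, -1.0]]
wrist_force: [0.1, -0.5, -0.5]
opening: 0.0565
gripper_force: 0.0
rib [637.  142.3] [125.  10.] 23.4 px [282. 285.]
rib [586.3 250. ] [29. 44.] 23.5 px [280. 197.]
rib [560.5 312.1] [29. 44.] 22.9 px [281. 139.]
rib [602.3 327.6] [134. 267.] 67.1 px [315. 134.]
rib [752.  535.2] [37. 17.] 23.9 px [545.   8.]
[-0.7688, -0.5799, -0.002] 0.9354
now [0.5856 0.2485 0.2951] yaw 23.68 q6 -7.0 open 0.0566 t 30.3
```

```bash
python3 -m handwheel '[-0.08,-0.06,0,0.09,0.6, -0.16,-0.12,0,0.18,0.6, -0.24,-0.18,0,0.27,0.6, -0.32,-0.24,0,0.36,0.6, -0.4,-0.3,0,0.45,0.6, -0.48,-0.36,0,0.54,0.6, -0.56,-0.42,0,0.63,0.6, -0.64,-0.48,0,0.72,0.6, -0.72,-0.54,0,0.81,0.6, -0.769,-0.58,0,0.9,0.6, -0.769,-0.58,0,0.935,0.6, -0.769,-0.58,0,0.935,0.6]' 30
python3 - <<'E'
from h import *
p,d,c=cam('wrist'); save('w6',p); W=world(d,c); Z=W[...,2]
v,u=np.mgrid[0:420,0:560]
rect(c,(Z>.037)&(Z<.055)&(d>0)&(v<285),.046,'rib',60)
go([[.4745,-.4,.15],[.4745,-.4,.027]],[-60.5]*2)
E
```

```text
time: 31.8
ee_pos: [0.4727, -0.2203, 0.2911]
tool_rot: [[0.87, 0.493, -0.003], [0.493, -0.87, 0.002], [-0.002, -0.003, -1.0]]
wrist_force: [0.0, -0.7, -0.6]
opening: 0.0565
gripper_force: 0.0
rib [ 338.3 -293.4] [22. 49.] 29.6 px [280. 279.]
rib [ 505.4 -541.1] [31. 46.] 26.0 px [468. 265.]
rib [ 327.2 -149.8] [30. 44.] 35.9 px [198. 243.]
rib [ 474.1 -400.4] [45. 32.] 29.6 px [384. 240.]
rib [ 646.9 -542.7] [164.  79.] 44.8 px [534. 181.]
rib [476.5 -83.5] [45. 31.] 85.0 px [199. 135.]
rib [402.7 158.5] [89. 36.] 15.3 px [14. 92.]
rib [618.5 -81.1] [  6. 111.] 19.0 px [245.  35.]
rib [502.4 172.2] [ 5. 57.] 23.6 px [23. 14.]
rib [550.6  96.1] [21. 11.] 25.9 px [94.  9.]
[-0.1745, 0.3155, 0.2822] 0.0008
[-0.1742, 0.3162, 0.5282] 0.0008
now [ 0.4729 -0.22    0.2914] yaw -60.43 q6 27.8 open 0.0565 t 31.85
```

```bash
python3 -m handwheel '[-0.06,0.1,0.05,0,0.6, -0.12,0.2,0.1,0,0.6, -0.175,0.315,0.2,0,0.6, -0.175,0.315,0.3,0,0.6, -0.175,0.315,0.37,0,0.6, -0.175,0.315,0.37,0,0.6, -0.175,0.315,0.37,0,0.6]' 30
python3 - <<'E'
from h import *
p,d,c=cam('wrist'); W=world(d,c); Z=W[...,2]
rect(c,(Z>.037)&(Z<.055)&(d>0)&(np.mgrid[0:420,0:560][0]<250),.046,'rib',60)
go([[.4742,-.4002,.0268]],[-60.4])
E
```

```text
time: 32.72
ee_pos: [0.4761, -0.4006, 0.1092]
tool_rot: [[0.869, 0.494, 0.001], [0.494, -0.869, -0.001], [0.001, 0.002, -1.0]]
wrist_force: [-0.0, -0.3, 1.5]
opening: 0.0563
gripper_force: 0.0
rib [ 476.2 -401.3] [42. 30.] 29.6 px [282. 227.]
rib [ 640.8 -530.5] [112.  54.] 44.9 px [530. 121.]
[-0.0033, -0.0043, 0.1664] -0.0
now [ 0.4765 -0.401   0.11  ] yaw -60.4 q6 13.9 open 0.056 t 32.775
```

Stone is centred under the gripper (476, −401); go straight down.

```bash
python3 -m handwheel '[-0.002,-0.002,0.08,0,0.6, -0.002,-0.002,0.14,0,0.6, -0.002,-0.002,0.166,0,0.6, -0.002,-0.002,0.166,0,0.1, -0.002,-0.002,0.166,0,0.1, -0.002,-0.002,0.166,0,0.1, -0.002,-0.002,0.166,0,0.1, -0.002,-0.002,0.166,0,0.1, -0.002,-0.002,0.166,0,0.1, -0.002,-0.002,0.166,0,0.1, -0.002,-0.002,0.166,0,0.1]' 30
python3 -m handwheel '[0,0,-0.03,0,0.1, 0,0,-0.1,0,0.1, 0,0,-0.2,0,0.1, 0,0,-0.3,0,0.1, 0,0,-0.4,0,0.1, 0,0,-0.47,0,0.1, 0,0,-0.47,0,0.1, 0,0,-0.47,0,0.1]' 30
python3 - <<'E'
from h import *
go([[.54,-.1,.26],[.6128,.1836,.265]],[-20,23.67])
E
```

```text
time: 34.15
ee_pos: [0.4747, -0.4011, 0.0264]
tool_rot: [[0.87, 0.493, 0.002], [0.493, -0.87, -0.002], [0.001, 0.003, -1.0]]
wrist_force: [-0.3, 0.1, 5.9]
opening: 0.0299
gripper_force: 30.0
time: 35.15
ee_pos: [0.4729, -0.3993, 0.2582]
tool_rot: [[0.87, 0.493, -0.002], [0.493, -0.87, 0.002], [-0.001, -0.003, -1.0]]
wrist_force: [0.5, -0.3, -3.1]
opening: 0.0293
gripper_force: 30.0
[0.4118, -0.4546, -0.0025] -0.4496
[0.818, -0.8764, -0.0114] -0.9348
now [ 0.4729 -0.3993  0.2582] yaw -60.47 q6 13.9 open 0.0293 t 35.15
```

```bash
python3 -m handwheel '[0.08,-0.09,-0.01,-0.08,0.1, 0.16,-0.17,-0.01,-0.16,0.1, 0.24,-0.26,-0.01,-0.25,0.1, 0.32,-0.35,-0.01,-0.34,0.1, 0.4,-0.43,-0.01,-0.43,0.1, 0.48,-0.52,-0.01,-0.52,0.1, 0.56,-0.6,-0.01,-0.61,0.1, 0.64,-0.69,-0.01,-0.7,0.1, 0.72,-0.77,-0.01,-0.8,0.1, 0.8,-0.86,-0.01,-0.9,0.1, 0.818,-0.876,-0.01,-0.935,0.1, 0.818,-0.876,-0.01,-0.935,0.1]' 30
python3 -m handwheel '[0,0,0,0,0.1, 0,0,0,0,0.1]' 30
python3 - <<'E'
from h import *
P=[.6128,.1836]
go([[*P,.15],[*P,.1175]],[23.67]*2)
E
```

```text
time: 36.65
ee_pos: [0.6126, 0.1835, 0.2618]
tool_rot: [[-0.403, 0.915, -0.005], [0.915, 0.403, -0.001], [0.001, -0.005, -1.0]]
wrist_force: [0.9, -0.5, -1.7]
opening: 0.0295
gripper_force: 30.0
time: 36.9
ee_pos: [0.6134, 0.1813, 0.2646]
tool_rot: [[-0.4, 0.917, -0.001], [0.917, 0.4, -0.0], [0.0, -0.001, -1.0]]
wrist_force: [0.6, -0.6, -1.8]
opening: 0.0298
gripper_force: 30.0
[0.0047, 0.001, 0.2292] -0.0011
[0.0047, 0.0011, 0.2942] -0.0011
now [0.6134 0.1813 0.2646] yaw 23.57 q6 -13.3 open 0.0298 t 36.9
```

```bash
python3 -m handwheel '[0.003,0,0.08,0,0.1, 0.003,0,0.16,0,0.1, 0.003,0,0.23,0,0.1, 0.003,0,0.27,0,0.1, 0.003,0,0.287,0,0.1, 0.003,0,0.296,0,0.1, 0.003,0,0.296,0,0.1, 0.003,0,0.296,0,0.1]' 30
python3 -m handwheel '[0,0,0,0,0.6, 0,0,0,0,0.6, 0,0,0,0,0.6, 0,0,0,0,0.6, 0,0,-0.05,0,0.6, 0,0,-0.15,0,0.6, 0,0,-0.25,0,0.6, 0,0,-0.35,0,0.6, 0.1,-0.1,-0.4,0,0.6, 0.1,-0.2,-0.4,0,0.6, 0.1,-0.2,-0.4,0,0.6, 0.1,-0.2,-0.4,0,0.6]' 30
python3 - <<'E'
from h import *
p,d,c=cam('wrist'); save('w7',p); W=world(d,c); Z=W[...,2]
rect(c,(Z>.128)&(Z<.145)&(d>0),.137,'rib',100)
k=(Z>.205)&(Z<.225)&(W[...,0]<.4); print(W[k].mean(0),k.sum())
go([[.3236,.2635,.28]],[75])
E
```

```text
time: 37.9
ee_pos: [0.6137, 0.184, 0.1179]
tool_rot: [[-0.402, 0.916, 0.002], [0.916, 0.402, 0.0], [-0.0, 0.002, -1.0]]
wrist_force: [0.6, 0.5, -1.4]
opening: 0.0298
gripper_force: 30.0
time: 39.4
ee_pos: [0.502, 0.1896, 0.3174]
tool_rot: [[-0.402, 0.916, 0.002], [0.916, 0.402, 0.0], [-0.0, 0.002, -1.0]]
wrist_force: [-0.2, 0.7, 0.3]
opening: 0.0566
gripper_force: 0.0
rib [571.5 113.4] [50.  9.] 23.6 px [306. 265.]
rib [614.1 182.9] [31. 46.] 23.7 px [357. 233.]
rib [585.6 248.4] [31. 44.] 23.2 px [362. 178.]
rib [559.1 311. ] [31. 43.] 23.3 px [367. 121.]
rib [587.7 246.7] [187. 240.] 23.7 px [402. 149.]
[0.32507596 0.26307563 0.21496719] 562
[0.2789, -0.2685, 0.0736] -0.5703
now [0.5025 0.1897 0.3169] yaw 23.67 q6 -10.4 open 0.0563 t 39.45
```

View pics/w7.png

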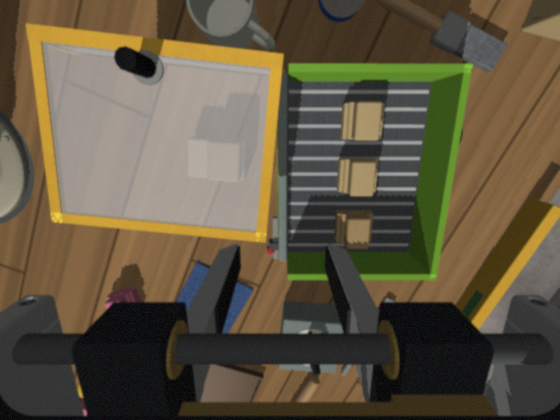

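```bash
python3 - <<'E'
from h import *
go([[.3244,.2632,.28]],[-63.9])
E
```

```text
[0.2777, -0.2673, 0.0736] 0.973
now [0.5025 0.1897 0.3169] yaw 23.67 q6 -10.4 open 0.0563 t 39.45
```

```bash
python3 -m handwheel '[0.07,-0.07,0.02,0.1,0.6, 0.14,-0.13,0.04,0.2,0.6, 0.2,-0.2,0.06,0.3,0.6, 0.278,-0.267,0.073,0.4,0.6, 0.278,-0.267,0.073,0.5,0.6, 0.278,-0.267,0.073,0.6,0.6, 0.278,-0.267,0.073,0.7,0.6, 0.278,-0.267,0.073,0.8,0.6, 0.278,-0.267,0.073,0.9,0.6, 0.278,-0.267,0.073,0.973,0.6, 0.278,-0.267,0.073,0.973,0.6]' 8
python3 - <<'E'
from h import *
go([[.3244,.2632,.18]],[-63.9])
p,d,c=cam('wrist'); W=world(d,c); Z=W[...,2]
k=(Z>.205)&(Z<.225)&(np.hypot(W[...,0]-.324,W[...,1]-.263)<.04); print(W[k].mean(0),k.sum(), cv2.minAreaRect(W[k][:,:2].astype(np.float32)*1000))
E
```

```text
time: 40.83
ee_pos: [0.3247, 0.2637, 0.28]
tool_rot: [[0.898, 0.441, -0.001], [0.441, -0.898, -0.0], [-0.001, -0.0, -1.0]]
wrist_force: [-0.3, 1.0, 0.8]
opening: 0.0564
gripper_force: 0.0
[-0.0008, 0.0007, 0.2] 0.0007
now [0.3247 0.2637 0.28  ] yaw -63.84 q6 93.4 open 0.0564 t 40.825
[0.32393652 0.26376146 0.21524118] 427 ((322.8011779785156, 263.4757080078125), (19.109859466552734, 18.95941162109375), 24.4544620513916)
```

```bash
python3 -m handwheel '[0,0,0.1,0,0.6, 0,0,0.2,0,0.6, 0,0,0.2,0,0.6, 0,0,0.2,0,0.1, 0,0,0.2,0,0.1, 0,0,0.2,0,0.1, 0,0,0.2,0,0.1, 0,0,0.2,0,0.1, 0,0,0.2,0,0.1, 0,0,0.2,0,0.1]' 8
python3 - <<'E'
from h import *
H=np.array([.4457,.3233]); s=arm.observe(); v=s['ee_pos'][:2]-H; print(np.hypot(*v),np.degrees(np.arctan2(v[1],v[0])),s['wrist_force'],s['gripper_force'])
A=-153.9+np.arange(1,12)*5.5
go([[*(H+.136*np.array([np.cos(t),np.sin(t)])),.18] for t in np.radians(A)],A+90)
E
```

```text
time: 42.12
ee_pos: [0.3238, 0.2636, 0.1813]
tool_rot: [[0.898, 0.44, 0.001], [0.44, -0.898, 0.001], [0.002, -0.0, -1.0]]
wrist_force: [-1.1, -0.7, 4.6]
opening: 0.0197
gripper_force: 8.0
0.13575263331813295 -153.9119233974829 [-1.08989169 -0.72254769  4.63327869] 8.000557869672775
[0.0007, 0.0261, 0.0025] -0.0609
[0.0045, 0.052, 0.0025] -0.122
[0.0107, 0.0773, 0.0025] -0.1831
[0.0193, 0.102, 0.0025] -0.2442
[0.0302, 0.1257, 0.0026] -0.3054
[0.0433, 0.1482, 0.0026] -0.3665
[0.0586, 0.1694, 0.0026] -0.4276
[0.0758, 0.189, 0.0026] -0.4887
[0.0948, 0.2069, 0.0026] -0.5498
[0.1154, 0.2229, 0.0027] -0.6109
[0.1375, 0.2368, 0.0027] -0.672
now [0.3238 0.2636 0.1813] yaw -63.88 q6 93.4 open 0.0197 t 42.125
```

```bash
python3 -m handwheel '[0.001,0.026,0,-0.061,0.1, 0.005,0.052,0,-0.122,0.1, 0.011,0.077,0,-0.183,0.1, 0.019,0.102,0,-0.244,0.1, 0.03,0.126,0,-0.305,0.1, 0.043,0.148,0,-0.366,0.1, 0.059,0.169,0,-0.428,0.1, 0.076,0.189,0,-0.489,0.1, 0.095,0.207,0,-0.55,0.1, 0.095,0.207,0,-0.55,0.1]' 8
python3 - <<'E'
from h import *
H=np.array([.4457,.3233]); s=arm.observe(); v=s['ee_pos'][:2]-H; print(np.hypot(*v),np.degrees(np.arctan2(v[1],v[0])),s['wrist_force'],s['gripper_force'])
A=np.r_[-153.9+np.arange(10,18)*5.5,-57.9,-56.4]
go([[*(H+.136*np.array([np.cos(t),np.sin(t)])),.181] for t in np.radians(A)],A+90)
E
```

```text
time: 43.38
ee_pos: [0.4135, 0.1923, 0.1812]
tool_rot: [[0.25, 0.968, 0.003], [0.968, -0.25, 0.003], [0.003, 0.002, -1.0]]
wrist_force: [1.1, 3.5, 5.9]
opening: 0.0201
gripper_force: 8.0
0.13492045797388996 -103.794239905937 [1.08896654 3.5137849  5.92270544] 8.004628121852875
[-0.0009, 0.0232, 0.0005] -0.0619
[0.0029, 0.049, 0.0006] -0.123
[0.0091, 0.0744, 0.0007] -0.1841
[0.0177, 0.099, 0.0008] -0.2452
[0.0287, 0.1227, 0.0009] -0.3063
[0.0419, 0.1452, 0.001] -0.3674
[0.0572, 0.1664, 0.0011] -0.4285
[0.0744, 0.186, 0.0012] -0.4896
[0.0828, 0.1943, 0.0012] -0.5174
[0.0881, 0.1992, 0.0012] -0.5341
now [0.4135 0.1923 0.1812] yaw -14.47 q6 30.5 open 0.0201 t 43.375
```

```bash
python3 -m handwheel '[0,0.024,0,-0.062,0.1, 0.003,0.049,0,-0.123,0.1, 0.009,0.074,0,-0.184,0.1, 0.018,0.099,0,-0.245,0.1, 0.029,0.123,0,-0.306,0.1, 0.042,0.145,0,-0.367,0.1, 0.057,0.166,0,-0.428,0.1, 0.074,0.186,0,-0.49,0.1, 0.083,0.194,0,-0.517,0.1, 0.083,0.194,0,-0.517,0.1, 0.088,0.199,0,-0.52,0.1, 0.088,0.199,0,-0.52,0.1]' 8
python3 - <<'E'
from h import *
H=np.array([.4457,.3233]); s=arm.observe(); v=s['ee_pos'][:2]-H; print(np.hypot(*v),np.degrees(np.arctan2(v[1],v[0])),s['wrist_force'],s['gripper_force'])
A=np.array([-57.9,-56.4,-55])
go([[*(H+.136*np.array([np.cos(t),np.sin(t)])),.181] for t in np.radians(A)],A+90)
E
```

```text
time: 44.88
ee_pos: [0.5153, 0.2089, 0.181]
tool_rot: [[-0.535, 0.845, -0.006], [0.845, 0.535, -0.001], [0.002, -0.006, -1.0]]
wrist_force: [-6.0, -0.0, 9.0]
opening: 0.02
gripper_force: 8.0
0.13387640472033785 -58.6927412317178 [-5.96098685 -0.01937999  8.97931156] 8.007830902934074
[-0.0043, 0.0037, 0.0] 0.0029
[-0.0042, 0.0108, -0.0] -0.0137
[-0.004, 0.0174, -0.0] -0.0293
now [0.5153 0.2089 0.181 ] yaw 32.36 q6 -17.5 open 0.02 t 44.875
```

```bash
for i in 1 2; do python3 -m handwheel '[0,0.006,0,0,0.1, 0,0.012,0,0,0.1, 0,0.012,0,0,0.1, 0,0.012,0,0,0.1]' 8 | grep -E 'ee_pos|force'; done
```

```text
ee_pos: [0.5154, 0.2087, 0.1804]
wrist_force: [-14.3, -7.2, 12.6]
gripper_force: 8.0
ee_pos: [0.5201, 0.2116, 0.1802]
wrist_force: [-13.3, -7.3, 13.3]
gripper_force: 8.0
```

```bash
python3 -m handwheel '[0,0,0,0,0.6, 0,0,0,0,0.6, 0,0,0,0,0.6, 0,0,0,0,0.6, 0,0,-0.1,0,0.6, 0,0,-0.2,0,0.6, 0,0,-0.3,0,0.6, 0,0,-0.45,0,0.6, 0,0,-0.45,0,0.6, 0,0,-0.45,0,0.6]' 8
python3 - <<'E'
from h import *
p,d,c=cam('wrist'); save('w8',p); np.savez('w8.npz',p=p,d=d,**{k:np.array(v) for k,v in c.items()})
W=world(d,c); Z=W[...,2]
k=(Z>.205)&(Z<.225)&(np.hypot(W[...,0]-.518,W[...,1]-.2076)<.04); P=cv2.minAreaRect(W[k][:,:2].astype(np.float32)*1000); print(W[k].mean(0),P)
v=np.array(P[0])-[445.7,323.3]; print('hood deg',-57.9-np.degrees(np.arctan2(v[1],v[0])))
hsv=cv2.cvtColor(p,cv2.COLOR_RGB2HSV); y=(hsv[...,0]>20)&(hsv[...,0]<33)&(hsv[...,1]>150)&(hsv[...,2]>120)&(abs(Z-.171)<.012)&(W[...,0]<.75)&(W[...,1]<.42)&(W[...,1]>.08)
print('roof',cv2.minAreaRect(ray(c,np.argwhere(y)[:,::-1],.171).astype(np.float32)*1000))
go([[.671,-.064,.2]],[18])
E
```

```text
time: 47.12
ee_pos: [0.5293, 0.2156, 0.4055]
tool_rot: [[-0.536, 0.844, 0.001], [0.844, 0.536, 0.0], [-0.0, 0.001, -1.0]]
wrist_force: [0.3, 0.4, -0.2]
opening: 0.0565
gripper_force: 0.0
[0.51750632 0.20841227 0.21556048] ((517.9351196289062, 207.78211975097656), (19.211118698120117, 18.494457244873047), 8.267621040344238)
hood deg 0.08162008026084067
roof ((582.6173095703125, 246.10958862304688), (203.6440887451172, 250.91314697265625), 23.683237075805664)
[-0.6245, -0.0585, 0.4077] 0.1601
now [0.5288 0.2154 0.404 ] yaw 32.41 q6 -17.2 open 0.0564 t 47.175
```

View pics/w8.png

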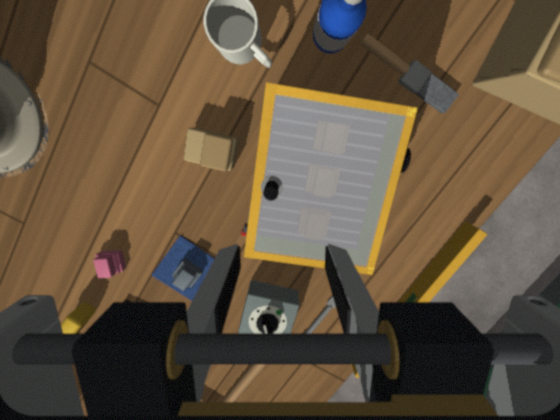

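```bash
python3 -m handwheel '[-0.06,-0.005,0,0,0.6, -0.12,-0.01,0.05,0,0.6, -0.18,-0.015,0.1,0,0.6, -0.24,-0.02,0.13,0,0.6, -0.3,-0.025,0.18,0,0.6, -0.36,-0.03,0.2,0,0.6, -0.42,-0.035,0.2,0,0.6, -0.48,-0.04,0.25,0,0.6, -0.54,-0.05,0.25,0,0.6, -0.6,-0.058,0.3,0,0.6, -0.625,-0.058,0.33,0,0.6, -0.625,-0.058,0.33,0,0.6]' 8
python3 - <<'E'
from h import *
p,d,c=cam('wrist'); save('w9',p); np.savez('w9.npz',p=p,d=d,**{k:np.array(v) for k,v in c.items()})
W=world(d,c); Z=W[...,2]
near=(np.hypot(W[...,0]-.671,W[...,1]+.064)<.09)&(d>0)
rect(c,near&(Z>.092)&(Z<.108),.1,'bar',30); rect(c,near&(Z>.053),.06,'box',100)
hsv=cv2.cvtColor(p,cv2.COLOR_RGB2HSV); H,S,V=cv2.split(hsv)
g=near&(H>40)&(H<90)&(S>100); print('green',g.sum(),W[g].mean(0))
cv2.imwrite('pics/w9c.png',cv2.resize(p[120:300,180:400,::-1],None,fx=3,fy=3,interpolation=2))
go([[.671,-.064,.2]],[18])
E
```

```text
time: 48.68
ee_pos: [0.6706, -0.0637, 0.237]
tool_rot: [[-0.535, 0.845, -0.006], [0.845, 0.535, 0.002], [0.005, -0.004, -1.0]]
wrist_force: [-0.6, -0.4, 0.1]
opening: 0.0566
gripper_force: 0.0
bar [670.7 -63.1] [13. 46.] 43.6 px [282. 203.]
box [ 779.6 -250. ] [897. 302.] 32.7 px [281. 349.]
box [671.  -63.5] [109. 110.] 18.2 px [282. 193.]
green 189 [ 0.66253968 -0.04406944  0.24745747]
[-0.0017, -0.0011, 0.0776] 0.1602
now [ 0.6711 -0.0631  0.2388] yaw 32.41 q6 -43.7 open 0.0569 t 48.725
```

View pics/w9c.png

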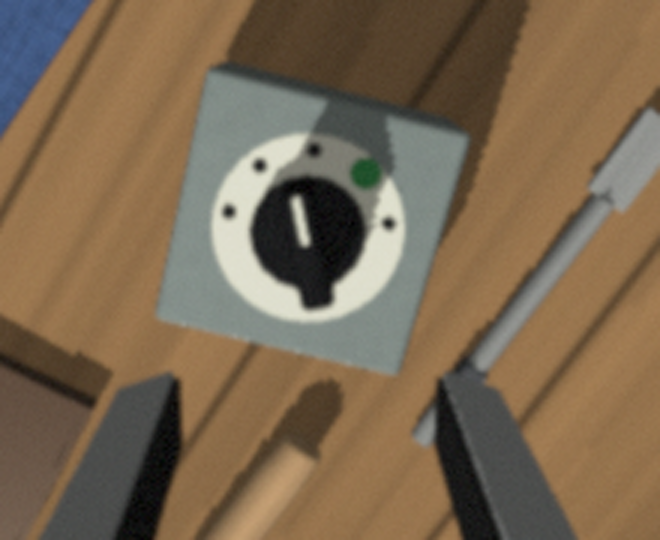

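```bash
python3 - <<'E'
from h import *
p,d,c=load('w9'); W=world(d,c); Z=W[...,2]
m=np.array([[228,211],[260,165],[313,150],[366,172],[388,223]])/3+[180,120]
for h in (.062,.064,.068):
  q=ray(c,m,h); C=np.array([.671,-.0635]); v=q-C; print(h,np.hypot(*v.T).round(4),np.degrees(np.arctan2(v[:,1],v[:,0])).round(1))
e=np.array([[296,195],[303,245],[318,305],[300,178]])/3+[180,120]
q=ray(c,e,.1); print(q.round(4)); v=q[0]-q[1]; print(np.degrees(np.arctan2(v[1],v[0])))
print('disc z',[Z[int(b),int(a)].round(4) for a,b in m], np.degrees(0.7)*np.arange(5))
E
```

```text
0.062 [0.0335 0.0328 0.0328 0.0337 0.0335] [-160.6  158.1  118.3   77.2   36.7]
0.064 [0.0334 0.0329 0.033  0.0338 0.0333] [-161.4  157.7  118.3   77.8   37.5]
0.068 [0.0332 0.0333 0.0336 0.0341 0.0331] [-163.   156.7  118.4   78.8   39.2]
[[ 0.6561 -0.0473]
 [ 0.6683 -0.0619]
 [ 0.6857 -0.0787]
 [ 0.654  -0.0412]]
130.03516361443943
disc z [np.float64(0.0633), np.float64(0.0626), np.float64(0.0624), np.float64(0.0637), np.float64(0.062)] [  0.          40.10704566  80.21409132 120.32113698 160.42818264]
```

```bash
python3 -m handwheel '[0,0,0.1,-0.06,0.6, 0,0,0.15,-0.124,0.6, 0,0,0.2,-0.124,0.6, 0,0,0.2,-0.124,0.6, 0,0,0.2,-0.124,0.6]' 15
python3 - <<'E'
from h import *
go([[.6709,-.0633,.0735]],[43.6])
E
```

```text
time: 49.35
ee_pos: [0.6728, -0.0632, 0.1423]
tool_rot: [[-0.69, 0.724, 0.003], [0.724, 0.69, -0.0], [-0.002, 0.002, -1.0]]
wrist_force: [-0.5, -0.6, -0.5]
opening: 0.0562
gripper_force: 0.0
[0.0027, -0.0032, 0.1375] 0.0002
now [ 0.6728 -0.0632  0.1423] yaw 43.62 q6 -54.9 open 0.0562 t 49.35
```

```bash
python3 -m handwheel '[0.002,-0.002,0.06,0,0.6, 0.002,-0.002,0.12,0,0.6, 0.002,-0.002,0.138,0,0.6, 0.002,-0.002,0.138,0,0.6, 0.002,-0.002,0.138,0,0.05, 0.002,-0.002,0.138,0,0.05, 0.002,-0.002,0.138,0,0.05, 0.002,-0.002,0.138,0,0.05, 0.002,-0.002,0.138,0,0.05, 0.002,-0.002,0.138,0,0.05, 0.002,-0.002,0.138,0,0.05, 0.002,-0.002,0.138,0,0.05]' 15
python3 - <<'E'
from h import *
s=arm.observe(); print(s['wrist_torque'])
go([[.6709,-.0633,.0735]],[-12.1])
E
```

```text
time: 50.85
ee_pos: [0.6701, -0.0643, 0.0716]
tool_rot: [[-0.689, 0.724, -0.001], [0.724, 0.689, -0.001], [0.0, -0.001, -1.0]]
wrist_force: [-3.5, -2.8, 2.6]
opening: 0.013
gripper_force: 15.0
[-0.57078364  0.59329711 -0.04836482]
[0.0003, 0.0026, -0.0039] 0.6186
now [ 0.6701 -0.0643  0.0716] yaw 43.58 q6 -54.9 open 0.013 t 50.85
```

```bash
python3 -m handwheel '[0,0.002,0,0.08,0.05, 0,0.002,0,0.16,0.05, 0,0.002,0,0.24,0.05, 0,0.002,0,0.32,0.05, 0,0.002,0,0.4,0.05, 0,0.002,0,0.48,0.05, 0,0.002,0,0.55,0.05, 0,0.002,0,0.619,0.05, 0,0.002,0,0.619,0.05, 0,0.002,0,0.619,0.05]' 15
python3 -m handwheel '[0,0,0,0,0.6, 0,0,0,0,0.6, 0,0,0,0,0.6, 0,0,0,0,0.6, 0,0,-0.08,0,0.6, 0,0,-0.2,0,0.6, 0,0,-0.34,0,0.6, 0,0,-0.34,0,0.6, 0,0,-0.34,0,0.6]' 15
python3 - <<'E'
from h import *
p,d,c=cam('wrist'); save('w10',p); np.savez('w10.npz',p=p,d=d,**{k:np.array(v) for k,v in c.items()})
W=world(d,c); Z=W[...,2]
near=(np.hypot(W[...,0]-.671,W[...,1]+.064)<.06)&(d>0)
rect(c,near&(Z>.092)&(Z<.108),.1,'bar',30)
cv2.imwrite('pics/w10c.png',cv2.resize(p[120:300,180:400,::-1],None,fx=3,fy=3,interpolation=2))
go([[.671,-.064,.2]],[18])
E
```

```text
time: 52.1
ee_pos: [0.6699, -0.0643, 0.0716]
tool_rot: [[0.21, 0.978, -0.003], [0.978, -0.21, -0.002], [-0.002, -0.002, -1.0]]
wrist_force: [-5.3, -4.6, 4.3]
opening: 0.013
gripper_force: 15.0
time: 53.22
ee_pos: [0.6713, -0.063, 0.2415]
tool_rot: [[0.21, 0.978, 0.001], [0.978, -0.21, 0.0], [0.0, 0.001, -1.0]]
wrist_force: [-0.3, 0.3, -0.3]
opening: 0.0562
gripper_force: 0.0
bar [671.7 -62.7] [46. 13.] 77.5 px [281. 203.]
[-0.002, 0.0015, 0.0798] -0.3348
now [ 0.6706 -0.0629  0.2399] yaw -12.13 q6 0.9 open 0.0561 t 53.275
```

View pics/w10c.png

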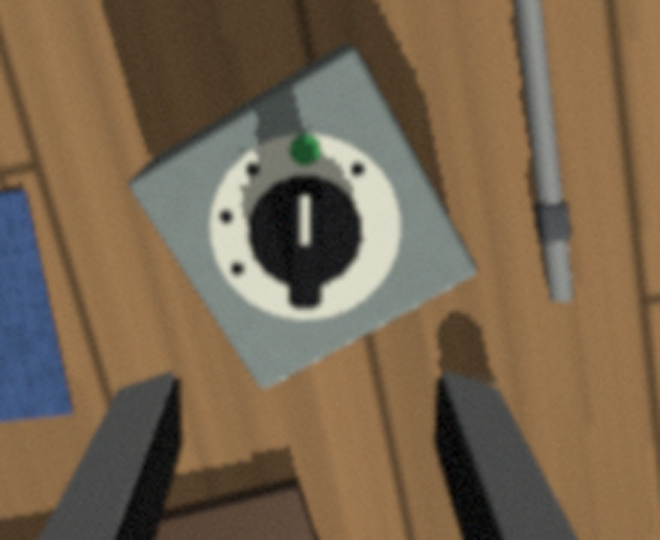

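```bash
python3 -m handwheel '[0.2,0,-0.1,0,0.6, 0.3,0,-0.2,0,0.6, 0.3,0,-0.2,0,0.6, 0.3,0,-0.2,0,0.6]' 15 | head -2
python3 - <<'E'
from h import *
p,d,c=cam('top'); W=world(d,c); Z=W[...,2]; v,u=np.mgrid[0:420,0:560]
rect(c,(Z>.035)&(Z<.06)&(u>262)&(u<400)&(v>190)&(v<270),.046,'rib',8)
p0=np.load('top0.npz')['p']; 
cv2.imwrite('pics/topend.png',cv2.hconcat([x[90:340,30:410,::-1] for x in (p0,p)]))
E
```

```text
time: 53.78
ee_pos: [0.7037, 0.087, 0.3413]
rib [477.  -81.6] [43. 30.] 84.1 px [282. 234.]
rib [616.5 -56.2] [11. 60.] 17.9 px [274. 193.]
```

View pics/topend.png

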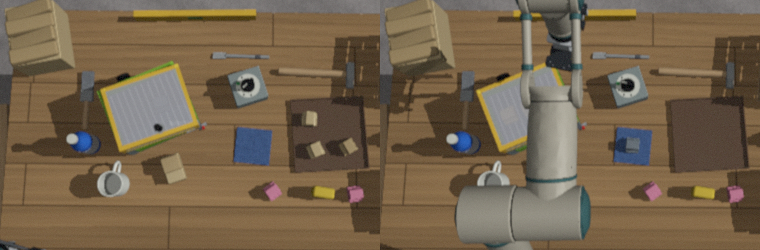

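The before/after picture shows the tray empty, the grey stone on the mat at (632,145), and the other things where they were. I'm handing the job in.

```bash
python3 -c "
from station import job_done
print(job_done())"
```

```text
the job is handed in; nothing more can be done
None
```

The job is handed in at about 54 s on the robot's clock: the grey stone stands in the middle of the mat, all three sandstone pieces stand on the grid, the upper half is shut, and the selector rests on the green mark; the verdict was not shown.

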